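# Slide the white reference tile off the stack and home on the reader bed

### The arm

A 6-joint arm with a two-finger parallel gripper is mounted at the origin on a cart in front of the work surface, level with it; the furniture and walls round the work are solid. World frame = base frame: x ahead of the robot, y to its left, z up, the work surface at z = 0. Lengths are in mm, angles in rad, forces in N, time in s.
With the tool pointing down it reaches from about 325 to 750 mm from the base axis. Payload 7.6 kg.
Tool frame: the origin (TCP) lies on the centre line of the jaws, within the pads' length; the fingertips stand 8 mm ahead of it and the grasp point (between the pads) lies 11 mm behind it (arm.finger_overhang is the distance from the TCP to the fingertips, in mm); z points along the fingers, y is the line along which they close (so a half turn about z gives the same grasp; the last joint's range is limited). The gripper opens to 85 mm and grips with 20 to 120 N. Pads are 22 mm wide; open, the fingers measure 114 mm over their backs; the gripper's body (76 mm by 85 mm) begins 54 mm behind the grasp point. The pads swing forward as they close: fully open they stand 13 mm farther back than shut.
Start: joints at [1.061, 0.052, 1.401, -0, 1.689, -0.07], TCP at [223.51, 475.067, 239.323] pointing down, gripper open.
Joint ranges: [-2.9, 2.9], [-0.91, 2.17], [0.12, 2.37], [-1.06, 4.2], [0.26, 2.73], [-2.93, 2.93]. Speed limits (rad/s): [2.57, 2.57, 3.01, 3.14, 3.14, 3.14].

### API

Orientations are given as a rotation vector (axis times angle).
In Python, from rig import readout, vision, arm gives the robot as it stands.
- The arm moves only by the shell command python3 -m crank 'ROWS' [OPENING]. ROWS is a JSON object of lists of equal length, an entry for each row: "travel": the shift along the tool's x, y, z in units of 50 mm (1.0 is 50 mm), a list of three; "angular": the turn, a rotation vector about the tool's x, y, z in units of 5 degrees (1.0 is 5 degrees), a list of three. A call has 1 to 12 rows; each row is the pose to reach, as a shift and turn from the pose commanded when the call began, along the tool's axes at that moment; what a row does not reach only later rows make up. A row lasts 1/8 s, in which the tool goes at most 62.5 mm and 10.7 degrees, less where a joint would pass 70% of its speed; a pose out of reach is approached as far as the arm can. A call with a gripper value outside its range is refused whole. OPENING is the closure, from -1 (fully open) to 1 (shut), so that 0 is half open, set as the call begins (- or left out, the last holds). The fingers move at their own pace and stop on an object; the grip force is fixed at half the most. Time passes only in rows, so rows that repeat a pose let the fingers close. It gives the time, the measured TCP pose, the force, the opening and the grip force at its end, in the units of the state.
- readout.read_state(): the state, without advancing time (a new reading comes with each control period).
- vision.snapshot(name): name is "scene" or "side" or "wrist"; returns (picture, depth): 420x560x3 uint8, blue, green, red; 420x560 float32, mm along the optical axis (not along the pixel's ray), 0 where there is no reading.
- vision.camera_model(name): a dict with "intrinsics" (3x3 intrinsics, pixels), "extrinsics" (4x4, takes a point from camera to world coordinates). Camera axes: x right, y up, looking along -z (the intrinsics and any distortion apply to the point x, -y, -z); pixel columns grow to the right and rows downward; lengths in mm; the calibration is good to about 2 mm. The wrist camera is an equidistant fisheye: a pixel r from the principal point sees the ray r / f radians off the axis. A picture is of the moment at which its call begins: read the wrist's pose just before it. camera_model takes no time and is no camera call; for the wrist camera it gives the pose at the moment of the call.
- arm.close_job(): hands the job in; it is judged then, once.
The state is a dict: "clock": time; "q": joint angles; "joint_vel": joint speeds; "tau": joint torques, N m; "eef_pos": TCP position; "tool_rot": TCP orientation; "force": force on the tool from outside, world axes, zero at the start; "torque": the same for the moment, N m; "opening": finger opening in mm; "finger_force": force on a finger pad.
Only numpy, scipy, OpenCV 4.12 (cv2) and the standard library are available. Lean on these libraries where they do the work, as an engineer would, in place of code of your own. Each camera call takes 0.05 s, during which the arm holds its last target. There are 200 camera calls.

### The job

Slide the white reference tile off the top of its stack and across onto the bed of the tile reader, until its leading edge rests fully home against the orange end stop; do not lift it off, and leave the blue and black tiles under it where they lie. The enamel chips easily: feel how hard you press and push, and keep the fingers' force on the white tile below 25 N at all times. Leave the beaker, the bottle and the tape roll alone.

Things in the scene. Friction and masses are not known exactly. Their poses are not given: they have to be found in the camera images.
- reader: Grey tile reader fixed to the bench, 132 (its x) x 250 (its y) x 36 mm high. Origin: centre of its underside, z up. Tiles travel along its +y, between side fences (inner faces at x = -52.5 and +52.5 mm, top at 34 mm). Magazine at -y: floor 12 mm above the origin, back wall face at y = -110.5 mm, its top 34 mm high, 4 mm above the white tile, so the tile's back edge cannot be reached at first.
- bed_seat (a point): Where the centre of the seated white tile lies, seen from above: 58 mm along +y of the reader's origin; axes as the reader's. The point is 23 mm high, 1 mm below the white tile's underside on the stack. The dark metal bed itself is height-adjustable: its surface is 0 to 3 mm below this point (stiff, unmeasured, other each time), y = 8 to 108 mm. Stop face at y = 108 mm, top 36 mm high.
- tile_white: White enamelled steel tile, 100 x 100 x 6 mm, 0.36 to 0.5 kg, top of a flush stack of three, its top 30 mm above the bench. Origin: centre of its underside. Too wide to grasp. Friction on tile or bed 0.22 to 0.28, half that of finger pads: pressed down with 5 N the fingers slip over it, with about 11 N they drag it. Hard: touch down at 3 mm/s. Starts 115 mm from the seat.
- tile_blue: Blue tile, 100 x 100 x 6 mm, directly under the white one; lies loose. Origin: centre of its underside.
- tile_black: Black tile, 100 x 100 x 6 mm, under the blue one on the magazine floor; lies loose. Origin: centre of its underside.
- empty_beaker: Clear open beaker, 62 mm across, 76 mm high, standing beyond the magazine end (-y) of the reader. Origin: centre of its underside.
- red_cap_bottle: Small white bottle with a red cap, 40 mm across, 86 mm high, standing beyond the end stop (+y) of the reader. Origin: centre of its underside.
- yellow_tape: Yellow tape roll lying flat, 63 mm across, 19 mm high, on the robot's side of the reader. Origin: centre of its underside.
Things that resemble listed ones, but are neither listed nor needed, are in the scene too. Of the things shaped like the tile_white, the white one is meant.

How it is judged (in metres and radians):
On the way:
1. The white tile has been slid clear of the stack, over onto the bed, the two lower tiles still in place (y of tile_white in the frame of bed_seat above -0.016 m and distance of each of tile_blue, tile_black from where it was at the start of the episode below 0.003 m), for 0.1 s.
At the end, for the whole second after the job is handed in: The white tile lies flat and still on the bed with its edge within 2 mm of the end stop and centred within 4 mm between the fences; the blue and black tiles are within 3 mm of where they began (y of tile_white in the frame of bed_seat above -0.002 m and x of tile_white in the frame of bed_seat between -0.004 and 0.004 m and z of tile_white in the frame of bed_seat below 0.002 m and angle between tile_white's own z axis and vertical below 0.03 rad and linear speed of tile_white below 0.01 m/s and distance of each of tile_blue, tile_black from where it was at the start of the episode below 0.003 m); the robot touches nothing.
It fails at once if the fingers press or push on the white tile with over 25 N (contact force between the fingers and tile_white above 25 N).
It fails at once if the blue or black tile is shifted by more than 3 mm (distance of any of tile_blue, tile_black from where it was at the start of the episode above 0.003 m).
It fails at once if the white tile is lifted instead of slid (z of tile_white in the frame of bed_seat above 0.01 m).
It fails at once if the beaker, the bottle or the tape roll is shifted by more than 10 mm (distance of any of empty_beaker, red_cap_bottle, yellow_tape from where it was at the start of the episode above 0.01 m).
It also fails if it takes over 67 s, if anything falls off the work surface, if the arm or the gripper's body presses on something with over 40 N, if the wrist force passes 120 N, or if a joint passes its speed limit or range.

## Working session

There is one attempt and no reset: what is moved stays moved. The work goes in short steps, Python scripts to look and compute and a shell command to move; the robot and the scene stay as the last step left them, time stands still between calls to the robot, and variables do not carry over. Pictures are saved under pics/ and viewed, at most 10 in all, crops included, and the job is handed in when it is done.

```bash
ls; mkdir -p pics; python3 - <<'E'
from rig import readout, vision, arm
import cv2
print(readout.read_state(), arm.finger_overhang)
for n in ("scene","side"):
    p,d=vision.snapshot(n); cv2.imwrite(f"pics/{n}0.png",p)
    m=vision.camera_model(n); print(n,m)
E
```

```text
pics
{'clock': 0.0, 'q': array([ 1.06071744e+00,  5.28261959e-02,  1.40173215e+00,  1.69729436e-05,
        1.68860757e+00, -7.03267392e-02]), 'joint_vel': array([-2.23724998e-06, -1.32233649e-03, -2.66465852e-03, -5.85371374e-05,
        1.44228091e-04, -6.00357478e-04]), 'tau': array([-8.02715549e-04, -3.81672335e+01, -3.60186160e+01, -1.27095450e-04,
        6.22040723e-03,  6.84063494e-06]), 'eef_pos': array([223.34525292, 474.80017779, 238.47420455]), 'tool_rot': array([-6.85103687e-01, -3.06550190e+00,  2.36002067e-03]), 'force': array([-0.17174075, -0.65555277, -0.03516119]), 'torque': array([-0.01474076,  0.04005876,  0.02400941]), 'finger_force': 0.0, 'opening': 86.0714043849301} 8.0
scene {'intrinsics': array([[467.93754766,   0.        , 275.48822795],
       [  0.        , 467.93754766, 216.97590492],
       [  0.        ,   0.        ,   1.        ]]), 'extrinsics': array([[ 7.32107621e-01,  3.03082506e-01, -6.10048707e-01,
        -9.99216654e-01],
       [-6.81185395e-01,  3.28642768e-01, -6.54202101e-01,
        -5.73864590e+02],
       [ 2.21088352e-03,  8.94502614e-01,  4.47057252e-01,
         4.56650454e+02],
       [ 0.00000000e+00,  0.00000000e+00,  0.00000000e+00,
         1.00000000e+00]])}
side {'intrinsics': array([[442.15090238,   0.        , 283.07082821],
       [  0.        , 442.15090238, 211.55187675],
       [  0.        ,   0.        ,   1.        ]]), 'extrinsics': array([[ 8.94231719e-01,  2.32469824e-01, -3.82501520e-01,
         2.10762202e+02],
       [-4.47594291e-01,  4.58699940e-01, -7.67628631e-01,
        -6.78460729e+02],
       [-2.99706879e-03,  8.57643368e-01,  5.14236202e-01,
         5.25440234e+02],
       [ 0.00000000e+00,  0.00000000e+00,  0.00000000e+00,
         1.00000000e+00]])}
```

View pics/scene0.png

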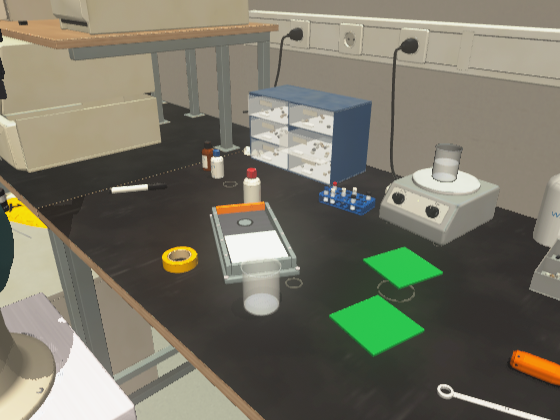

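View pics/side0.png

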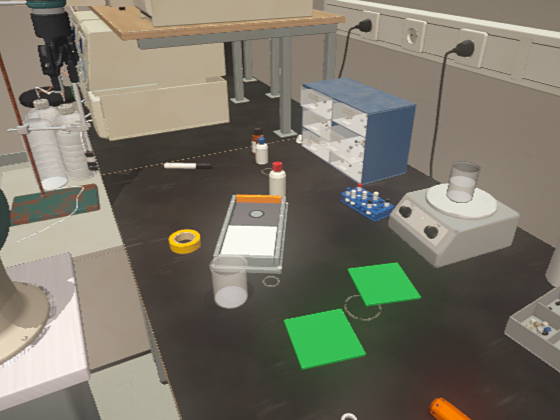

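The scene view shows the white tile at (255,247), the orange stop at (242,208), the beaker at (262,287), the red-cap bottle at (252,188) and the tape at (180,260). In the side view the tile is at (250,240) and the stop at (258,198). The green squares are lookalike tiles, and the white one lies in the reader.

```bash
cat > h.py <<'E'
import numpy as np, cv2
from rig import readout, vision
def rays(name,m,uv):
    K=m["intrinsics"]; T=m["extrinsics"]; uv=np.atleast_2d(uv).astype(float)
    x=(uv[:,0]-K[0,2])/K[0,0]; y=(uv[:,1]-K[1,2])/K[1,1]
    if name=="wrist":
        r=np.hypot(x,y)+1e-12; s=np.sin(r)/r; d=np.c_[x*s,-y*s,-np.cos(r)]
    else: d=np.c_[x,-y,-np.ones_like(x)]
    return T[:3,3], d@T[:3,:3].T
def onplane(name,m,uv,z):
    o,d=rays(name,m,uv); return o+d*((z-o[2])/d[:,2])[:,None]
def blob(mask,near=None):
    cs,_=cv2.findContours(mask.astype(np.uint8),cv2.RETR_EXTERNAL,cv2.CHAIN_APPROX_NONE)
    if near is not None:
        cs=[c for c in cs if cv2.pointPolygonTest(cv2.convexHull(c),near,True)>-3]
    return max(cs,key=cv2.contourArea)[:,0,:]
def rect(P):
    c,s,a=cv2.minAreaRect(P[:,:2].astype(np.float32)); b=cv2.boxPoints((c,s,a)); return np.round(c,1),np.round(s,1),round(a,1),np.round(b,1).tolist()
E
python3 - <<'E'
from h import *
for n,wn,on in (("scene",(255.,245.),(242.,208.)),("side",(250.,238.),(258.,198.))):
    p=cv2.imread(f"pics/{n}0.png"); m=vision.camera_model(n); h=cv2.cvtColor(p,cv2.COLOR_BGR2HSV)
    w=(h[...,2]>200)&(h[...,1]<40)
    P=onplane(n,m,blob(w,wn),30); print(n,"white",rect(P))
    o=(h[...,2]>150)&(h[...,1]>150)&(h[...,0]>4)&(h[...,0]<18)
    P=onplane(n,m,blob(o,on),36); print("orange",rect(P))
E
```

```text
scene white (array([473. , -11.5]), array([108.3,  99.2]), 60.4, [[403.1000061035156, -34.099998474121094], [489.29998779296875, -83.0999984741211], [542.7999877929688, 11.100000381469727], [456.6000061035156, 60.0]])
orange (array([550.9, 124.9]), array([ 39.7, 103.5]), 59.8, [[496.20001220703125, 133.8000030517578], [585.5999755859375, 81.69999694824219], [605.5999755859375, 116.0999984741211], [516.0999755859375, 168.10000610351562]])
side white (array([470.5,  -7.1]), array([107.3, 101.1]), 60.2, [[400.0, -28.5], [487.70001220703125, -78.69999694824219], [541.0, 14.399999618530273], [453.20001220703125, 64.5999984741211]])
orange (array([549.6, 127. ]), array([ 27.7, 102.6]), 63.1, [[497.6000061035156, 137.8000030517578], [589.0999755859375, 91.4000015258789], [601.5999755859375, 116.0999984741211], [510.1000061035156, 162.5]])
```

```bash
cat >> h.py <<'E'
from scipy.spatial.transform import Rotation as R
def togo(target):
    s=readout.read_state(); r=R.from_rotvec(s["tool_rot"]); return r.inv().apply(np.array(target)-s["eef_pos"])/50
def yaw():  # angle of tool y in world, deg
    y=R.from_rotvec(readout.read_state()["tool_rot"]).as_matrix()[:,1]; return np.degrees(np.arctan2(y[1],y[0]))
E
python3 - <<'E'
from h import *
s=readout.read_state(); r=R.from_rotvec(s["tool_rot"]); m=vision.camera_model("wrist"); T=m["extrinsics"]
print(m["intrinsics"][0]); print("cam in tool",r.inv().apply(T[:3,3]-s["eef_pos"]),"look",r.inv().apply(-T[:3,2]))
print(r.as_matrix().round(4),yaw(),togo((480,10,230)))
E
```

```text
[325.1922621   0.        277.3421334]
cam in tool [  68.20833734   -0.74357928 -134.78606014] look [-2.68721561e-01  4.91239848e-04  9.63217775e-01]
[[-9.048e-01  4.258e-01 -7.000e-04]
 [ 4.258e-01  9.048e-01 -1.200e-03]
 [ 1.000e-04 -1.400e-03 -1.000e+00]] 64.80166536871324 [-8.60218134 -6.22635037  0.17914046]
```

```bash
python3 -m crank '{"travel":[[-0.8,-0.6,0],[-1.6,-1.2,0],[-2.5,-1.8,0],[-3.4,-2.5,0],[-4.3,-3.1,0],[-5.2,-3.8,0],[-6.1,-4.4,0],[-7,-5.1,0],[-7.8,-5.7,0.1],[-8.6,-6.23,0.15],[-8.6,-6.23,0.15],[-8.6,-6.23,0.15]],"angular":[[0,0,1.7],[0,0,3.5],[0,0,5.3],[0,0,7.2],[0,0,9.1],[0,0,11],[0,0,12.9],[0,0,14.9],[0,0,16.9],[0,0,18.96],[0,0,18.96],[0,0,18.96]]}' 1
python3 - <<'E'
from h import *
print(readout.read_state()["eef_pos"],yaw())
m=vision.camera_model("wrist"); np.save("w1.npy",m); p,d=vision.snapshot("wrist"); cv2.imwrite("pics/w1.png",p); 
E
```

```text
clock: 1.6
eef_pos: [479.7, 10.4, 231.5]
tool_rot: [-2.719, -1.572, 0.001]
force: [-0.6, 0.7, 0.1]
opening: 0.1
finger_force: 0.0
[479.68241866  10.42148349 231.48254107] -29.938153135685994
```

View pics/w1.png

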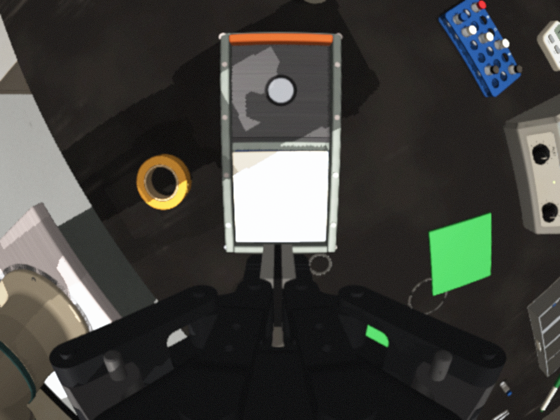

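The wrist view shows the white tile at (232–329, 150–243), the orange stop at (280,38), the fences at columns 225 and 336, and the back wall at row 248.

```bash
python3 - <<'E'
from h import *
p=cv2.imread("pics/w1.png"); m=np.load("w1.npy",allow_pickle=True).item(); h=cv2.cvtColor(p,cv2.COLOR_BGR2HSV)
for t in (200,225):
    w=((h[...,2]>t)&(h[...,1]<40)).astype(np.uint8); w=cv2.morphologyEx(w,cv2.MORPH_OPEN,np.ones((5,5)))
    c=blob(w,(280.,200.)); print(cv2.boundingRect(c)); P=onplane("wrist",m,c,30); print(rect(P))
o=(h[...,2]>150)&(h[...,1]>150)&(h[...,0]>4)&(h[...,0]<18)
c=blob(o,(280.,38.)); print(rect(onplane("wrist",m,c,36)))
# stop face: lower edge of the orange; tile front edge; left/right edges
q=onplane("wrist",m,[[235,43],[330,43]],30); print("stop lo",q)
# outer fence edges from pixel rows
for r in (80,120,160,200): print(r,h[r,212:236,2].tolist(),h[r,326:348,2].tolist())
print(h[140:156,280,2].tolist(),h[28:50,280].tolist())
E
```

```text
(233, 151, 95, 91)
(array([473.1,  -6.7]), array([100. , 100.1]), 60.5, [[404.8999938964844, -25.600000381469727], [492.1000061035156, -74.9000015258789], [541.2999877929688, 12.199999809265137], [454.1000061035156, 61.5]])
(234, 151, 94, 91)
(array([473.1,  -6.5]), array([99.8, 99.8]), 60.4, [[405.1000061035156, -25.299999237060547], [491.8999938964844, -74.5999984741211], [541.2000122070312, 12.199999809265137], [454.3999938964844, 61.5]])
(array([557.2, 139.2]), array([  8.4, 104. ]), 60.1, [[510.0, 161.5], [600.0999755859375, 109.5999984741211], [604.4000244140625, 116.9000015258789], [514.2999877929688, 168.8000030517578]])
stop lo [[514.71365097 158.74305143  30.        ]
 [599.33303386 110.53064203  30.        ]]
80 [21, 21, 23, 25, 22, 21, 22, 47, 117, 176, 201, 208, 209, 214, 209, 197, 155, 84, 58, 97, 128, 133, 134, 132] [72, 71, 63, 51, 45, 48, 61, 91, 117, 128, 128, 124, 126, 124, 102, 61, 28, 24, 24, 25, 22, 23]
120 [25, 24, 24, 26, 24, 21, 22, 27, 52, 90, 116, 128, 135, 139, 132, 123, 111, 81, 57, 51, 63, 70, 73, 75] [66, 66, 56, 48, 49, 51, 67, 103, 125, 134, 140, 141,
[... 168 characters left out ...]
8, 57, 106, 187, 225, 229, 228, 223, 220, 208, 165, 80, 40, 41, 42, 44, 43, 43, 42]
200 [35, 35, 31, 30, 32, 31, 31, 30, 30, 29, 54, 129, 181, 200, 202, 203, 204, 199, 167, 104, 58, 115, 236, 255] [248, 168, 73, 76, 153, 212, 230, 231, 228, 223, 218, 196, 113, 47, 41, 42, 42, 43, 42, 44, 43, 42]
[55, 72, 105, 136, 158, 164, 152, 137, 130, 107, 113, 218, 255, 255, 254, 254] [[8, 41, 25], [174, 55, 23], [160, 36, 21], [45, 11, 45], [13, 54, 108], [10, 152, 175], [10, 191, 228], [11, 194, 234], [11, 191, 234], [11, 193, 233], [11, 192, 234], [11, 194, 230], [10, 200, 194], [10, 205, 133], [9, 210, 101], [10, 193, 91], [7, 116, 79], [9, 25, 71], [165, 7, 72], [0, 7, 71], [0, 7, 72], [15, 7, 71]]
```

```bash
python3 - <<'E'
from h import *
print(togo((463.2,-24,52)), R.from_rotvec(readout.read_state()["tool_rot"]).as_matrix().round(4))
E
```

```text
[-0.76852846  0.06442032  3.59351289] [[ 4.983e-01  8.670e-01 -4.000e-04]
 [ 8.670e-01 -4.983e-01  4.000e-04]
 [ 1.000e-04 -5.000e-04 -1.000e+00]]
```

```bash
python3 -m crank '{"travel":[[-0.4,0.03,0.8],[-0.77,0.06,1.7],[-0.77,0.06,2.6],[-0.77,0.06,3.3],[-0.77,0.06,3.6],[-0.77,0.06,3.6],[-0.77,0.06,3.6]],"angular":[[0,0,0],[0,0,0],[0,0,0],[0,0,0],[0,0,0],[0,0,0],[0,0,0]]}'
python3 - <<'E'
from h import *
s=readout.read_state();print(s["eef_pos"],s["force"],yaw(),s["clock"])
E
```

```text
clock: 2.52
eef_pos: [464.4, -24.5, 53.5]
tool_rot: [2.719, 1.571, 0.004]
force: [-0.1, -1.2, 1.2]
opening: 0.1
finger_force: 0.0
[464.41691941 -24.52992649  53.52504617] [-0.11331205 -1.21250609  1.16236702] -29.955382913023556 2.525
```

```bash
python3 -m crank '{"travel":[[0,0,0.05],[0,0,0.1],[0,0,0.15],[0,0,0.2],[0,0,0.22],[0,0,0.2275],[0,0,0.235],[0,0,0.2425],[0,0,0.25]],"angular":[[0,0,0],[0,0,0],[0,0,0],[0,0,0],[0,0,0],[0,0,0],[0,0,0],[0,0,0],[0,0,0]]}'
python3 -m crank '{"travel":[[0,0,0.0075],[0,0,0.015],[0,0,0.0225],[0,0,0.03]],"angular":[[0,0,0],[0,0,0],[0,0,0],[0,0,0]]}'
python3 -c "
from rig import readout as r;s=r.read_state();print(s['eef_pos'],s['force'])"
```

```text
clock: 3.65
eef_pos: [463.3, -24.7, 39.3]
tool_rot: [-2.721, -1.571, -0.0]
force: [-0.0, -0.0, -0.3]
opening: 0.1
finger_force: 0.0
clock: 4.15
eef_pos: [463.4, -24.7, 38.0]
tool_rot: [-2.721, -1.571, -0.0]
force: [-2.6, 0.2, 5.1]
opening: 0.0
finger_force: 2.2
[463.3807904  -24.70819621  38.02492736] [-2.57895707  0.1702634   5.10573318]
```

```bash
python3 -m crank '{"travel":[[0,0,0.002],[0,0,0.004],[0,0,0.004]],"angular":[[0,0,0],[0,0,0],[0,0,0]]}'
python3 -c "
from rig import readout as r;s=r.read_state();print(s['eef_pos'],s['force'])"
```

```text
clock: 4.53
eef_pos: [463.6, -24.7, 38.1]
tool_rot: [2.72, 1.571, 0.001]
force: [-1.8, 1.4, 5.5]
opening: 0.0
finger_force: 2.6
[463.55722473 -24.71868106  38.05223788] [-1.83501537  1.35381864  5.45737182]
```

```bash
python3 -m crank '{"travel":[[0,0,0.004],[0,0,0.008],[0,0,0.012],[0,0,0.012]],"angular":[[0,0,0],[0,0,0],[0,0,0],[0,0,0]]}'
python3 -c "
from rig import readout as r;s=r.read_state();print(s['eef_pos'],s['force'])"
```

```text
clock: 5.03
eef_pos: [463.9, -24.8, 38.0]
tool_rot: [2.72, 1.57, 0.002]
force: [-2.8, 0.4, 9.0]
opening: 0.1
finger_force: 4.3
[463.92653384 -24.77499366  38.02339444] [-2.83492094  0.42541382  8.96127808]
```

```bash
python3 -m crank '{"travel":[[0,0,0.004],[0,0,0.008],[0.02,0,0.009],[0.05,0,0.009],[0.08,0,0.009],[0.11,0,0.009]],"angular":[[0,0,0],[0,0,0],[0,0,0],[0,0,0],[0,0,0],[0,0,0]]}'
python3 - <<'E'
from h import *
s=readout.read_state();print(s['eef_pos'],s['force'])
m=vision.camera_model("wrist"); p,d=vision.snapshot("wrist"); h=cv2.cvtColor(p,cv2.COLOR_BGR2HSV)
w=((h[...,2]>210)&(h[...,1]<40)).astype(np.uint8); w=cv2.morphologyEx(w,cv2.MORPH_OPEN,np.ones((5,5)))
c=blob(w); print(cv2.boundingRect(c)); P=onplane("wrist",m,c,30); print(rect(P)); u=np.array([.4955,.8686]); print("front", np.percentile(P[:,:2]@u-np.array([473.1,-6.6])@u,97)-50)
cv2.imwrite("pics/w2.png",p)
E
```

```text
clock: 5.78
eef_pos: [467.3, -20.6, 38.0]
tool_rot: [2.718, 1.569, 0.003]
force: [-1.3, -2.6, 9.3]
opening: -0.0
finger_force: 4.7
[467.2787242  -20.56671807  38.02094181] [-1.30854668 -2.55713026  9.33246716]
(165, 111, 220, 184)
(array([479.1,   1.6]), array([ 90.2, 100. ]), 60.3, [[413.29998779296875, -12.800000190734863], [500.20001220703125, -62.400001525878906], [544.9000244140625, 16.0], [458.1000061035156, 65.5999984741211]])
front 5.040260972919022
```

View pics/w2.png

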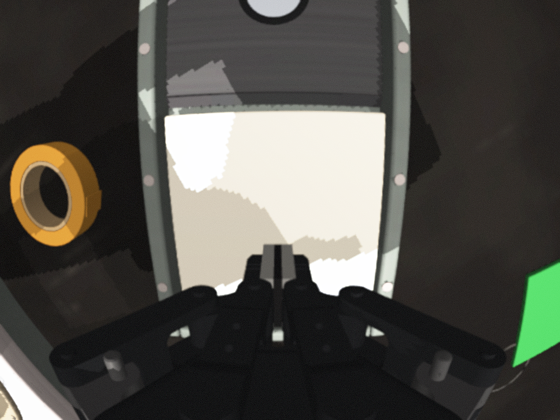

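The tile (white quad 165–385 × 111–294) has moved about 5 mm along with the fingers, so dragging works.

```bash
python3 -m crank '{"travel":[[0.03,0,0.002],[0.06,0,0.004],[0.1,0,0.004],[0.14,0,0.004],[0.18,0,0.004],[0.22,0,0.004],[0.26,0,0.004],[0.3,0,0.004]],"angular":[[0,0,0],[0,0,0],[0,0,0],[0,0,0],[0,0,0],[0,0,0],[0,0,0],[0,0,0]]}'
python3 -c "
from rig import readout as r;s=r.read_state();print(s['eef_pos'],s['force'])"
```

```text
clock: 6.82
eef_pos: [474.9, -7.6, 38.0]
tool_rot: [2.718, 1.569, 0.004]
force: [-2.2, -3.2, 9.4]
opening: 0.2
finger_force: 5.1
[474.93217797  -7.58668701  38.0193136 ] [-2.18647148 -3.16560517  9.40808214]
```

```bash
python3 -m crank '{"travel":[[0.04,0,0.001],[0.08,0,0.002],[0.12,0,0.002],[0.16,0,0.002],[0.2,0,0.002],[0.24,0,0.002],[0.28,0,0.002],[0.32,0,0.002],[0.36,0,0.002],[0.4,0,0.002],[0.44,0,0.002],[0.44,0,0.002]],"angular":[[0,0,0],[0,0,0],[0,0,0],[0,0,0],[0,0,0],[0,0,0],[0,0,0],[0,0,0],[0,0,0],[0,0,0],[0,0,0],[0,0,0]]}'
cat >> h.py <<'E'
u=np.array([.4955,.8686]); v=np.array([.8686,-.4955]); c0=np.array([473.1,-6.6])
def look(fn,z=30,save=True):
    s=readout.read_state();print("tcp",s['eef_pos'].round(2),"y,x in start tile frame",(s['eef_pos'][:2]-c0)@u,(s['eef_pos'][:2]-c0)@v,"F",s['force'].round(2))
    m=vision.camera_model("wrist"); p,d=vision.snapshot("wrist"); h=cv2.cvtColor(p,cv2.COLOR_BGR2HSV)
    w=((h[...,2]>150)&(h[...,1]<50)).astype(np.uint8); w=cv2.morphologyEx(w,cv2.MORPH_OPEN,np.ones((5,5)))
    c=blob(w); print(cv2.boundingRect(c)); P=onplane("wrist",m,c,z); r=rect(P); print(r[1],r[2]); b=np.array(r[3]); print("corners y",((b-c0)@u).round(1),"x",((b-c0)@v).round(1))
    cv2.imwrite(f"pics/{fn}.png",p)
E
python3 -c "
from h import *; look('w3')"
```

```text
clock: 8.32
eef_pos: [486.1, 11.7, 38.0]
tool_rot: [2.718, 1.569, 0.005]
force: [-0.7, -1.8, 10.0]
opening: 0.2
finger_force: 5.1
tcp [486.07  11.67  38.01] y,x in start tile frame 22.29375478341458 2.2190299401304663 F [-0.71 -1.8   9.95]
(165, 111, 220, 184)
[ 90.5 100.1] 60.6
corners y [ 1.9  2.4 92.9 92.4] x [-48.3  51.8  51.4 -48.7]
```

```bash
python3 -m crank '{"travel":[[0,0,-0.04],[0,0,-0.15],[0,0,-0.3],[-0.2,0,-0.3],[-0.45,0,-0.3],[-0.7,0,-0.3],[-0.86,0,-0.3],[-0.9,0,-0.3],[-0.9,0,-0.3],[-0.9,0,-0.3]],"angular":[[0,0,0],[0,0,0],[0,0,0],[0,0,0],[0,0,0],[0,0,0],[0,0,0],[0,0,0],[0,0,0],[0,0,0]]}'
python3 -c "
from h import *; look('w4')"
```

```text
clock: 9.62
eef_pos: [462.2, -26.7, 51.2]
tool_rot: [-2.72, -1.571, -0.0]
force: [-0.0, 0.3, 1.0]
opening: 0.2
finger_force: 0.0
tcp [462.19 -26.66  51.24] y,x in start tile frame -22.827648025042144 0.4629189947726225 F [-0.04  0.33  0.99]
(176, 21, 205, 200)
[99.7 99.9] 60.7
corners y [-7.7 -7.  92.7 92.1] x [-48.1  51.8  51.1 -48.7]
```

View pics/w4.png

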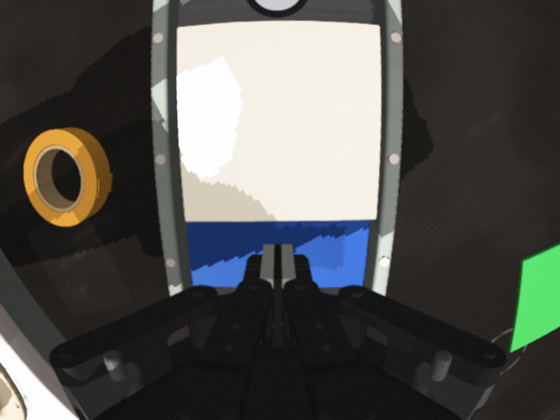

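White tile is flat with its back edge at row 221, and the fingers stand behind it over the exposed blue tile (190–370, 222–288).

```bash
python3 -m crank '{"travel":[[0,0,0.08],[0,0,0.16],[0,0,0.24],[0,0,0.29],[0,0,0.31],[0,0,0.32],[0,0,0.32],[0,0,0.32]],"angular":[[0,0,0],[0,0,0],[0,0,0],[0,0,0],[0,0,0],[0,0,0],[0,0,0],[0,0,0]]}'
python3 -c "
from rig import readout as r;s=r.read_state();print(s['eef_pos'],s['force'])"
```

```text
clock: 10.68
eef_pos: [462.2, -26.9, 35.4]
tool_rot: [2.721, 1.571, 0.0]
force: [0.6, -0.9, 0.0]
opening: 0.0
finger_force: 0.0
[462.15094104 -26.87811953  35.36204436] [ 0.61162117 -0.89789596  0.04828532]
```

```bash
python3 -m crank '{"travel":[[0,0,0.02],[0,0,0.038],[0.02,0,0.038],[0.04,0,0.038],[0.06,0,0.038],[0.07,0,0.038],[0.08,0,0.038],[0.09,0,0.038],[0.1,0,0.038],[0.11,0,0.038],[0.13,0,0.038],[0.16,0,0.038]],"angular":[[0,0,0],[0,0,0],[0,0,0],[0,0,0],[0,0,0],[0,0,0],[0,0,0],[0,0,0],[0,0,0],[0,0,0],[0,0,0],[0,0,0]]}'
python3 -c "
from h import *; look('w5')"
```

```text
clock: 12.18
eef_pos: [466.1, -20.0, 33.3]
tool_rot: [2.721, 1.571, -0.0]
force: [-1.4, -1.1, -0.3]
opening: -0.2
finger_force: 0.4
tcp [466.08 -19.95  33.34] y,x in start tile frame -15.079606776946214 0.5175689467291691 F [-1.43 -1.13 -0.27]
(165, 20, 229, 224)
[99.6 99.8] 60.4
corners y [-4.7 -4.5 95.1 95. ] x [-48.   51.7  51.5 -48.2]
```

```bash
python3 -m crank '{"travel":[[0.02,0,0],[0.05,0,0],[0.09,0,0],[0.13,0,0],[0.17,0,0],[0.21,0,0],[0.25,0,0],[0.29,0,0],[0.33,0,0],[0.37,0,0],[0.41,0,0],[0.45,0,0]],"angular":[[0,0,0],[0,0,0],[0,0,0],[0,0,0],[0,0,0],[0,0,0],[0,0,0],[0,0,0],[0,0,0],[0,0,0],[0,0,0],[0,0,0]]}'
python3 -c "
from h import *; look('w6')"
```

```text
clock: 13.72
eef_pos: [477.4, -0.3, 33.3]
tool_rot: [-2.721, -1.571, -0.0]
force: [0.2, -0.4, -0.8]
opening: -0.0
finger_force: 0.3
tcp [ 4.7737e+02 -3.4000e-01  3.3330e+01] y,x in start tile frame 7.555530184725508 0.6097769295344456 F [ 0.16 -0.41 -0.77]
(168, 7, 226, 238)
[105.8 100.4] 59.6
corners y [ 18.2  17.  122.8 124.1] x [-48.   52.5  53.7 -46.7]
```

```bash
python3 -m crank '{"travel":[[0.03,0,0],[0.07,0,0],[0.11,0,0],[0.15,0,0],[0.19,0,0],[0.23,0,0],[0.27,0,0],[0.31,0,0],[0.35,0,0],[0.39,0,0],[0.43,0,0],[0.45,0,0]],"angular":[[0,0,0],[0,0,0],[0,0,0],[0,0,0],[0,0,0],[0,0,0],[0,0,0],[0,0,0],[0,0,0],[0,0,0],[0,0,0],[0,0,0]]}'
python3 -c "
from h import *; look('w7')"
```

```text
clock: 15.28
eef_pos: [488.6, 19.2, 33.3]
tool_rot: [-2.721, -1.571, -0.0]
force: [-0.4, -0.8, -0.2]
opening: 0.0
finger_force: 0.4
tcp [488.61  19.17  33.32] y,x in start tile frame 30.06995632101796 0.7072437104460274 F [-0.35 -0.76 -0.22]
(168, 22, 226, 222)
[98.4 99.3] 59.6
corners y [ 41.1  40.  138.5 139.6] x [-47.4  52.   53.1 -46.3]
```

View pics/w7.png

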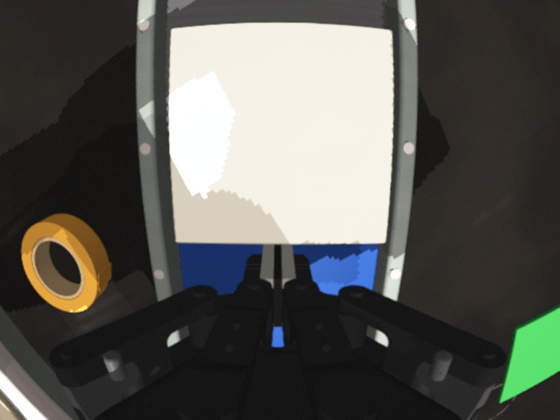

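```bash
python3 -m crank '{"travel":[[0.02,0,0.004],[0.05,0,0.008],[0.08,0,0.01],[0.11,0,0.01],[0.14,0,0.01],[0.17,0,0.01],[0.2,0,0.01],[0.23,0,0.01],[0.26,0,0.01],[0.29,0,0.01],[0.31,0,0.01],[0.32,0,0.01]],"angular":[[0,0,0],[0,0,0],[0,0,0],[0,0,0],[0,0,0],[0,0,0],[0,0,0],[0,0,0],[0,0,0],[0,0,0],[0,0,0],[0,0,0]]}'
python3 -c "
from h import *; look('w8',27.5)"
```

```text
clock: 16.82
eef_pos: [496.6, 32.9, 32.9]
tool_rot: [2.721, 1.571, 0.0]
force: [-0.5, -1.0, 0.9]
opening: -0.1
finger_force: 0.6
tcp [496.61  32.94  32.89] y,x in start tile frame 45.98939959113245 0.8311445491044636 F [-0.52 -0.99  0.86]
(169, 26, 224, 219)
[98.2 98.8] 59.8
corners y [ 55.8  55.  153.2 154.1] x [-47.4  51.4  52.2 -46.5]
```

View pics/w8.png

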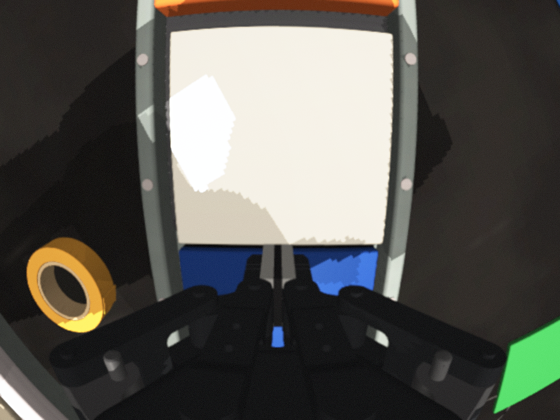

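Back edge (row 244) is now off the stack, and a dark gap of about 8 mm is left to the orange stop (rows 12–30).

```bash
python3 -m crank '{"travel":[[0.02,0,0],[0.04,0,0],[0.06,0,0],[0.08,0,0],[0.1,0,0],[0.11,0,0],[0.12,0,0],[0.13,0,0],[0.1375,0,0],[0.145,0,0]],"angular":[[0,0,0],[0,0,0],[0,0,0],[0,0,0],[0,0,0],[0,0,0],[0,0,0],[0,0,0],[0,0,0],[0,0,0]]}'
python3 -c "
from h import *; look('w9',26)"
```

```text
clock: 18.12
eef_pos: [500.2, 39.2, 32.8]
tool_rot: [-2.721, -1.571, -0.0]
force: [-0.7, -1.2, 0.9]
opening: 0.3
finger_force: 0.8
tcp [500.22  39.19  32.85] y,x in start tile frame 53.2098308106994 0.870694460128725 F [-0.67 -1.19  0.87]
(169, 26, 224, 226)
[103.1  99.9] 59.7
corners y [ 58.6  57.7 160.9 161.8] x [-48.   51.9  52.9 -46.9]
```

Now creep at 3 mm/s until the stop is felt.

```bash
python3 -m crank '{"travel":[[0.0075,0,0],[0.015,0,0],[0.0225,0,0],[0.03,0,0]],"angular":[[0,0,0],[0,0,0],[0,0,0],[0,0,0]]}'
python3 -c "
from rig import readout as r;s=r.read_state();print(s['eef_pos'],s['force'],s['force'][:2]@[.4955,.8686])"
```

```text
clock: 18.68
eef_pos: [501.0, 40.5, 32.9]
tool_rot: [-2.721, -1.571, -0.0]
force: [-0.9, -1.6, 0.1]
opening: -0.0
finger_force: 0.8
[500.96586063  40.50681089  32.86003841] [-0.93466717 -1.57381077  0.07134603] -1.830139617537548
```

```bash
python3 -m crank '{"travel":[[0.0075,0,0],[0.015,0,0],[0.0225,0,0]],"angular":[[0,0,0],[0,0,0],[0,0,0]]}'
python3 -c "
from rig import readout as r;s=r.read_state();print(s['eef_pos'],s['force'],s['force'][:2]@[.4955,.8686])"
```

```text
clock: 19.05
eef_pos: [501.5, 41.2, 32.8]
tool_rot: [2.72, 1.571, -0.0]
force: [-0.9, -2.0, 1.0]
opening: -0.2
finger_force: 1.5
[501.49519218  41.24528555  32.83636366] [-0.89911117 -2.02747281  1.03369076] -2.20657246893943
```

```bash
python3 -m crank '{"travel":[[0.0075,0,0],[0.015,0,0],[0.0225,0,0]],"angular":[[0,0,0],[0,0,0],[0,0,0]]}'
python3 -c "
from rig import readout as r;s=r.read_state();print(s['eef_pos'],s['force'],s['force'][:2]@[.4955,.8686])"
```

```text
clock: 19.42
eef_pos: [501.8, 41.6, 32.8]
tool_rot: [2.72, 1.57, -0.003]
force: [-2.5, -7.7, 3.3]
opening: 0.0
finger_force: 3.9
[501.75785884  41.56035914  32.77548878] [-2.48696355 -7.71918532  3.26880491] -7.937174804816145
```

```bash
python3 -m crank '{"travel":[[0.006,0,0],[0.01,0,0],[0.01,0,0]],"angular":[[0,0,0],[0,0,0],[0,0,0]]}'
python3 - <<'E'
from h import *
look("w10",26); p=cv2.imread("pics/w10.png"); cv2.imwrite("pics/w10c.png",cv2.resize(p[0:270,140:430],None,fx=2.2,fy=2.2))
E
```

```text
clock: 19.8
eef_pos: [501.8, 41.6, 32.8]
tool_rot: [2.72, 1.57, -0.004]
force: [-3.3, -9.1, 3.4]
opening: -0.2
finger_force: 4.5
tcp [501.81  41.62  32.77] y,x in start tile frame 56.11230721787441 1.0477593191505523 F [-3.34 -9.08  3.37]
(168, 27, 225, 219)
[ 99.3 100. ] 60.1
corners y [ 64.6  64.2 163.5 163.8] x [-47.8  52.2  52.6 -47.4]
```

View pics/w10c.png

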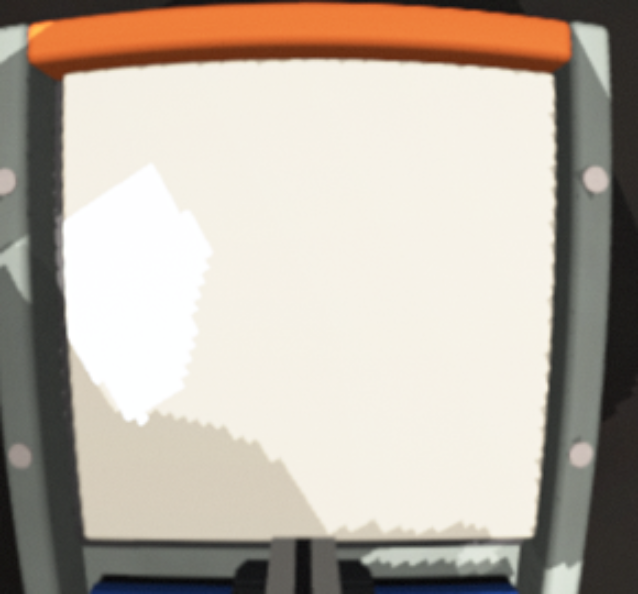

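The white tile's leading edge meets the orange stop squarely along its whole width (crop row 62–72), and the blue tile is still in its magazine. I'll back off, lift, and check.

```bash
python3 -m crank '{"travel":[[-0.03,0,0],[-0.08,0,0],[-0.08,0,-0.1],[-0.08,0,-0.5],[-0.08,0,-1.2],[-0.08,0,-2],[-0.5,0,-2.6],[-0.5,0,-2.6],[-0.5,0,-2.6]],"angular":[[0,0,0],[0,0,0],[0,0,0],[0,0,0],[0,0,0],[0,0,0],[0,0,0],[0,0,0],[0,0,0]]}'
python3 - <<'E'
from h import *
look("w11",26)
p=cv2.imread("pics/w11.png"); m=vision.camera_model("wrist"); h=cv2.cvtColor(p,cv2.COLOR_BGR2HSV)
o=(h[...,2]>70)&(h[...,1]>140)&(h[...,0]>4)&(h[...,0]<18); o[150:]=0
P=onplane("wrist",m,blob(o),36); b=np.array(rect(P)[3]); print("orange y",((b-c0)@u).round(1),((b-c0)@v).round(1))
cv2.imwrite("pics/w11c.png",p[:260,130:430])
E
```

```text
clock: 20.98
eef_pos: [489.5, 21.6, 162.0]
tool_rot: [-2.72, -1.57, 0.001]
force: [-0.3, 0.7, -0.7]
opening: -0.2
finger_force: 0.0
tcp [489.55  21.56 162.01] y,x in start tile frame 32.60757147349208 0.3320596729154451 F [-0.25  0.73 -0.74]
(219, 42, 122, 119)
[100.  100.6] 60.0
corners y [ 64.1  63.7 163.6 164.1] x [-48.2  52.5  52.9 -47.7]
orange y [160.8 161.6 173.1 172.2] [-51.   52.3  52.2 -51.1]
```

View pics/w11c.png

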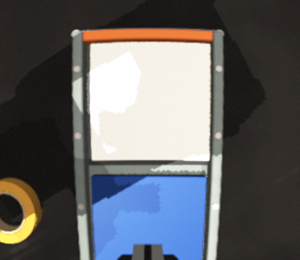

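The tile sits against the stop, centred to about 2 mm, with the gripper clear of everything.

```bash
python3 -c "
from rig import arm; print(arm.close_job())"
```

```text
the job is handed in; nothing more can be done
None
```

I slid the white tile off the stack and across the bed until I felt the orange stop, then handed the job in at about 21 s; the highest force I read was about 10 N, the blue tile looks in place (the black one under it was never seen), the beaker, bottle and tape were left alone, and no verdict came back.

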